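# Release the ratchet clamp on a culture jar

## Task

The culture jar is still clamped down and the ratchet of its clamp is set to tighten. Flip the small thumb lever on the ratchet head over to its other side, the loosening one, and leave it there; then work the handle to and fro until the spindle has been driven fully counter-clockwise and the rubber foot is all the way up, off the jar, and let go. Keep the tool from bumping the glass gas manifold overhead, and do not disturb the clamped jar or the things standing around.

Things in the scene. Friction and masses are not known exactly. Their poses are not given: they have to be found in the camera images.
- stand: Jar clamp stand, fixed to the bench: base plate 190 x 270 x 12 mm, grey bridge bar (44 x 206 mm, top at z = 148 mm) on columns at y = +-85 mm. Origin on the bench under the vertical spindle axis (x = y = 0); x away from the robot, y left seen from the robot, z up. The word 'stand' with offsets below means this frame. Place and yaw vary.
- manifold: Fragile glass gas manifold: tube 44 mm in diameter (48 at its end caps), 294 long, along the stand's y, fixed over the ratchet head on 14 mm posts at stand x = 34, y = +-123 mm. Origin at its centre: stand x = 34, z = 369 mm. It bars an upright gripper over the thumb lever: lean the tool 20 to 40 degrees, hand towards stand -x. Robot must not push it over 4 N.
- pawl (a joint): Thumb lever angle from the handle's centre line (rad), snapping to an end at -0.32 or +0.32 (may rest near 0.18 on a tooth). About 1 N at the paddle push it over; past 0 it jumps. Negative, as at the start: tightens, paddle to stand -y. Positive: loosens, paddle to stand +y; the handle drives the spindle when swung counter-clockwise and clicks freely on the way back (dips with each click).
- paddle (a point): Middle of the thumb lever's upright dark steel paddle: 30 mm along the lever (x), 8 thick (y), z = 194..230 mm (this point 216 mm). The lever turns on a vertical pin in the neck, 54 mm from the spindle axis towards the knob, and points back over the head; this point is 53 mm from the pin and moves +-17 mm about the spindle axis. Lever arm below: top z = 196 mm; head: radius 36, top 186 mm.
- handle (a joint): Swing of the ratchet handle about the spindle axis (rad), -0.6 to +0.6 between stops, positive counter-clockwise seen from above. At 0 the handle points to the stand's -x (towards the robot); at angle h the knob stands at stand x = -160 cos h mm, y = -160 sin h mm. It stays where it is left; about 4 N at the knob drive the spindle, about 2 N the free return.
- knob (a point): Middle of the upright round black knob at the end of the handle: 28 mm diameter, standing z = 178..240 mm (this point at z = 212 mm), 160 mm from the spindle axis. It is rigid with the handle, but round, so a grip may turn about it. The handle bar below is 24 mm wide, its top at z = 178 mm.
- spindle (a joint): Turn of the clamp spindle (rad): 0 clamped, as at the start; positive counter-clockwise from above (loosening), hard stop at 1.5. Stiff: it turns only when the ratchet drives it and stays where left. 16 teeth, so up to 0.45 rad of each driving stroke may be idle; two or three full strokes are needed.
- foot_bottom (a point): Centre of the underside of the black rubber foot on the spindle (62 mm diameter, 10 mm thick). It rises 6 mm per radian of spindle turn: z = 101 mm clamped, z = 110 mm fully up.
- jar: Clamped culture jar: glass with an orange lid, 84 mm diameter at the lid, 88 mm high, standing loose on the base plate under the foot between four low corner blocks. Origin at the centre of its underside (z = 12 mm). Leave it there.
- jar_b: Bystander: squat culture jar, 84 mm diameter, 88 mm high, left of the stand. Origin at the centre of its underside.
- jar_c: Bystander: taller culture jar, 76 mm diameter, 105 mm high, right of the stand. Origin at the centre of its underside.
- meter: Bystander: white hand-held meter lying on the bench, 75 x 150 x 30 mm, to the left in front. Origin at the centre of its underside.

How it is judged:
On the way, in this order (a step that is already met when the one before it is completed fails the run):
1. the thumb lever is flipped to the loosening side while the spindle is still clamped (value of joint pawl above 0.1 rad and value of joint spindle below 0.3 rad), for 0.2 s.
2. the spindle is driven counter-clockwise until the foot is up (value of joint spindle above 1.3 rad), for 0.2 s.
At the end, for the whole second after the job is handed in: Spindle at least 1.3 rad counter-clockwise (foot underside over 108 mm above the bench), thumb lever on the loosening side (above +0.1 rad), handle at rest, clamped jar upright in its place (within 12 mm, tilt below 0.1 rad) (value of joint spindle above 1.3 rad and z of foot_bottom in the frame of stand above 0.108 m and value of joint pawl above 0.1 rad and velocity of joint handle between -0.1 and 0.1 rad/s and z of jar in the frame of stand below 0.016 m and distance of jar from where it was at the start of the episode below 0.012 m and angle between jar's own z axis and vertical below 0.1 rad); the robot touches nothing.
It fails at once if the glass manifold is pushed with more than 4 N (contact force between manifold and the arm above 4 N or contact force between manifold and the fingers above 4 N).
It fails at once if the clamped jar is shoved or tipped (20 mm, 0.25 rad) (distance of jar from where it was at the start of the episode above 0.02 m or angle between jar's own z axis and vertical above 0.25 rad).
It fails at once if a bystander is moved by more than 30 mm or a jar is tipped over (distance of any of jar_b, jar_c, meter from where it was at the start of the episode above 0.03 m or angle between any of jar_b, jar_c's own z axis and vertical above 0.4 rad).
It also fails if it takes over 64 s, if anything falls off the work surface, if the arm or the gripper's body presses on something with over 40 N, if the wrist force passes 120 N, or if a joint passes its speed limit or range.

## Robot

A 7-joint arm with a two-finger parallel gripper is mounted at the origin on the work surface. World frame = base frame: x ahead of the robot, y to its left, z up, the work surface at z = 0. Lengths are in m, angles in rad, forces in N, time in s.
With the tool pointing down it reaches from about 0.4 to 0.85 m from the base axis. Payload 10.4 kg.
Tool frame: the origin (TCP) lies on the front face of the gripper's body, between the roots of the fingers; the fingertips stand 70 mm ahead of it and the grasp point (between the pads) lies 51 mm ahead of it (grasp_offset is the distance from the TCP to the grasp point, in m); z points along the fingers, y is the direction in which the jaws open and shut (so a half turn about z gives the same grasp; the last joint's range is limited). The gripper opens to 87 mm and grips with 3 to 60 N. Pads are 19 mm wide; open, the fingers measure 117 mm over their backs; the gripper's body (75 mm by 190 mm) begins 51 mm behind the grasp point.
Start: joints at [-1.356, 0.332, -0.065, 1.46, 0.022, 1.35, -0.088], TCP at [0.147, 0.607, 0.292] pointing down, gripper open.
Joint ranges: [-2.6, 2.6], [-0.5, 2.12], [-1.47, 1.34], [0.16, 2.42], [-1.27, 4.41], [0.06, 2.06], [-2.6, 2.6]. Speed limits (rad/s): [2.22, 2.22, 2.79, 2.79, 3.14, 3.14, 3.14].

## Interface

Orientations are given as a unit quaternion [x, y, z, w].
In Python, from bench import * gives the robot as it stands. The module is installed in compiled form; this text tells all that it offers.
- The arm moves only by the tool arm_command, never from a script. Its argument "commands" is a list of rows, each a list of 3 entries, a list of its own where there are three numbers: the opening in per cent of the stroke, from 0 (shut) to 100 (fully open), then the shift along the tool's x, y, z in m, then the turn, a rotation vector about the tool's x, y, z in rad. A call has exactly 10 rows; each row is the pose to reach, as a shift and turn from the pose commanded when the call began, along the tool's axes at that moment; what a row does not reach only later rows make up. A row lasts 1/12 s, in which the tool goes at most 41.7 mm and 7.16 degrees, less where a joint would pass 70% of its speed; a pose out of reach is approached as far as the arm can. A call with a gripper value outside its range is refused whole. The fingers move at their own pace and stop on an object; "squeeze" is the grip in N (left out, the last holds). Time passes only in rows, so rows that repeat a pose let the fingers close, or fill a call up. It gives the time, the measured TCP pose, the force and the opening at its end, in the units of the state.
- read_state(): the state, without advancing time (a new reading comes with each control period).
- camera(name): name is "scene" or "top"; returns a dict with "pixels" (420x560x3 uint8, red, green, blue), "fx", "fy", "cx", "cy" (pixels), "dist_coeffs" ([k1, k2, p1, p2, k3] as OpenCV has them; the pictures are not rectified), "rvec" (rotation vector, rad) and "tvec" (3), from world to camera coordinates, as OpenCV has them. Camera axes: x right, y down, z forward; pixel columns grow to the right and rows downward; lengths in m; the calibration is good to about 2 mm. A picture is of the moment at which its call begins. There is no depth.
- close_job(): hands the job in, once; it reports no verdict.
The state is a dict: "time": time; "joint_positions": joint angles; "joint_vel": joint speeds; "joint_torque": joint torques, N m; "ee_pos": TCP position; "eef_rot": TCP orientation; "ft_force": force on the tool from outside, world axes, zero at the start; "torque": the same for the moment, N m; "width": finger opening in m.
Only numpy, scipy, OpenCV 4.12 (cv2) and the standard library are available. Lean on these libraries where they do the work, as an engineer would, in place of code of your own. Each camera call takes 0.05 s, during which the arm holds its last target.

## Working session

There is one attempt and no reset: what is moved stays moved. The work goes in short steps, Python scripts to look and compute and a tool call to move; the robot and the scene stay as the last step left them, time stands still between calls to the robot, and variables do not carry over. Pictures are saved under pics/ and viewed, and the job is handed in when it is done.

Besides the shell and the picture viewer there is one more tool, called as name(argument=value, ...), one argument or row to a line, values as JSON. arm_command: Moves the arm, as the interface text tells. Its arguments: {"type":"object","properties":{"commands":{"type":"array","items":{"type":"array"}},"squeeze":{"type":"number"}},"required":["commands"]}

```bash
mkdir -p pics; cat > h.py <<'E'
from bench import *
import numpy as np, cv2
from scipy.spatial.transform import Rotation as R
def snap(n,f):
    c=camera(n); cv2.imwrite('pics/'+f,cv2.cvtColor(c['pixels'],cv2.COLOR_RGB2BGR)); np.savez('pics/'+f+'.npz',**{k:np.array(v) for k,v in c.items()}); return c
def K(c): return np.array([[c['fx'],0,c['cx']],[0,c['fy'],c['cy']],[0,0,1.]])
def ray(c,uv):
    p=cv2.undistortPoints(np.array([[uv]],float),K(c),np.array(c['dist_coeffs'],float))[0,0]
    Rm=cv2.Rodrigues(np.array(c['rvec'],float))[0]; t=np.array(c['tvec'],float).ravel()
    return -Rm.T@t, Rm.T@np.array([p[0],p[1],1.])
def onz(c,uv,z):
    o,d=ray(c,uv); return o+d*(z-o[2])/d[2]
def proj(c,P):
    return cv2.projectPoints(np.array(P,float).reshape(-1,3),np.array(c['rvec'],float),np.array(c['tvec'],float),K(c),np.array(c['dist_coeffs'],float))[0].reshape(-1,2)
E
python3 - <<'E'
from h import *
for n in('scene','top'):
    c=snap(n,n+'0.png'); print(n,ray(c,(280,210)))
s=read_state(); print(s)
E
```

```text
scene (array([ 1.22251736, -0.08287696,  1.20248352]), array([-0.54192189,  0.14560958, -0.82781691]))
top (array([0.45563155, 0.08962428, 1.09287257]), array([ 0.14194858,  0.02071032, -0.98976713]))
{'time': 0.1, 'joint_positions': array([-1.35564122,  0.33278632, -0.06468301,  1.46083746,  0.02162767,
        1.3499298 , -0.08851933]), 'joint_vel': array([ 0.00118731, -0.00148   , -0.00040729, -0.00288553, -0.00080109,
       -0.00083568, -0.00049865]), 'joint_torque': array([ 1.15503783e-03, -6.24539208e+01,  2.45689804e-02, -3.90723681e+01,
       -6.14416064e-02,  3.64843919e-02,  1.12806842e-04]), 'ee_pos': array([0.14715678, 0.60716243, 0.29155687]), 'eef_rot': array([ 1.18602950e-01,  9.92941559e-01, -6.31761218e-04, -2.97630029e-05]), 'ft_force': array([-0.43003046, -0.30432694,  0.1456456 ]), 'torque': array([ 0.03557123,  0.02335115, -0.01680416]), 'width': 0.08711129693049209}
```

View pics/scene0.png

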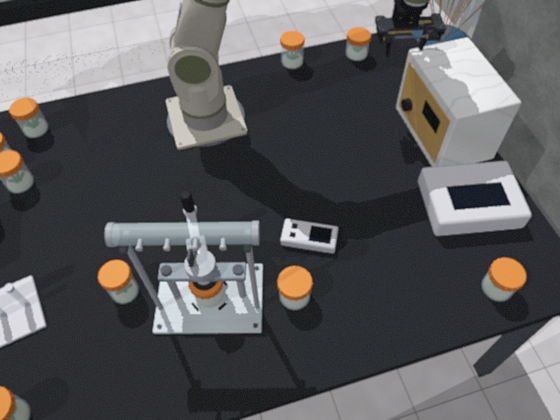

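View pics/top0.png

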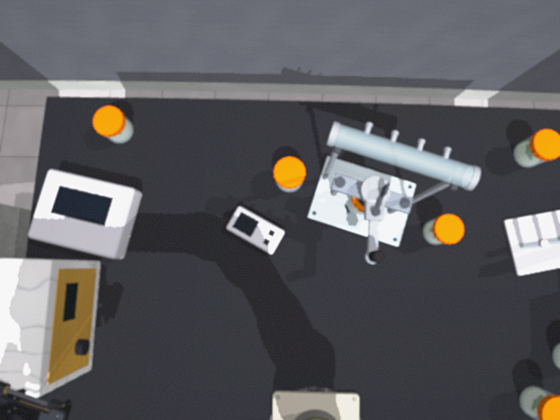

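```bash
python3 - <<'E'
import cv2
a=cv2.imread('pics/top0.png')[110:280,290:500]; cv2.imwrite('pics/top0z.png',cv2.resize(a,None,fx=3.5,fy=3.5,interpolation=cv2.INTER_CUBIC))
a=cv2.imread('pics/scene0.png')[180:345,90:290]; cv2.imwrite('pics/scene0z.png',cv2.resize(a,None,fx=3.5,fy=3.5,interpolation=cv2.INTER_CUBIC))
E
```

```text
(no output)
```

View pics/top0z.png

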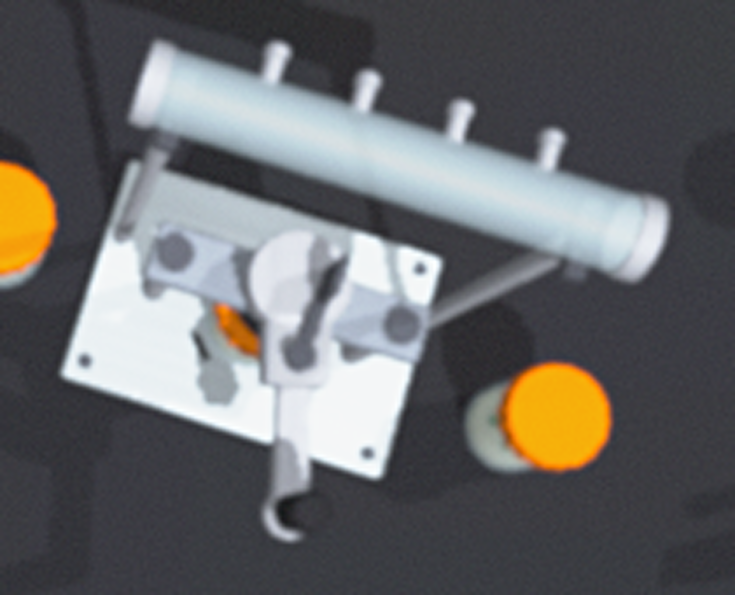

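View pics/scene0z.png

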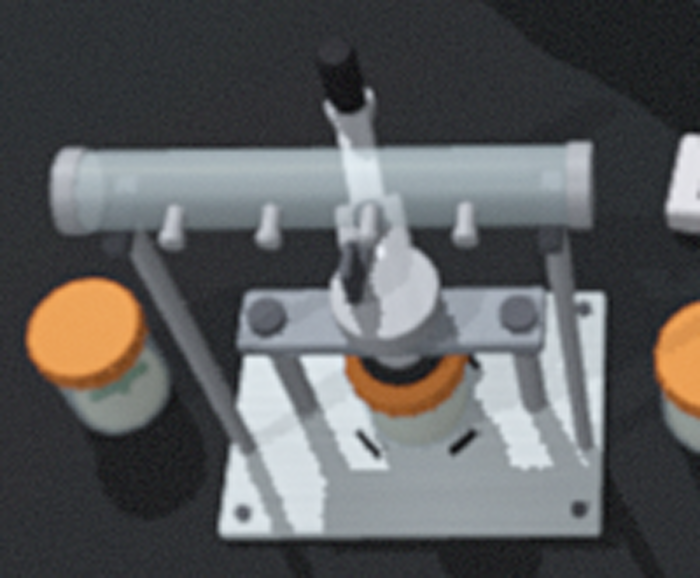

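```bash
cat >> h.py <<'E'
def load(f): return {k:v for k,v in np.load('pics/'+f+'.npz').items()}
E
python3 - <<'E'
from h import *
c=load('top0.png'); s=load('scene0.png')
zt=lambda u,v:(290+u/3.5,110+v/3.5); zs=lambda u,v:(90+u/3.5,180+v/3.5)
q=[onz(c,zt(*p),.012) for p in[(62,377),(380,477),(441,260),(133,162)]]
print(np.round(q,4)); print([np.linalg.norm(q[i]-q[(i+1)%4]) for i in range(4)], np.mean(q,0))
b=[onz(c,zt(*p),.150) for p in[(175,251),(402,323)]]; print('screws top',b,np.mean(b,0),np.linalg.norm(b[0]-b[1]))
b2=[onz(s,zs(*p),.150) for p in[(519,313),(267,315)]]; print('screws scene',b2,np.mean(b2,0),np.linalg.norm(b2[0]-b2[1]))
q2=[onz(s,zs(*p),.012) for p in[(220,536),(603,536),(605,294)]];print('base scene',np.round(q2,4))
for P in(b,b2,):
    d=P[0]-P[1]; print('yaw',np.arctan2(-d[0],d[1]))
d=q[0]-q[1];print(np.arctan2(-d[0],d[1]));d=q[3]-q[2];print(np.arctan2(-d[0],d[1]));d=q[3]-q[0];print(np.arctan2(d[1],d[0]))
m=[onz(c,zt(*p),.369) for p in[(152,83),(643,240)]];print('man',m,np.linalg.norm(m[0]-m[1]),np.mean(m,0))
print('knob top: top',onz(c,zt(300,508),.24),'scene',onz(s,zs(338,55),.24))
# paddle top: scene/top
print('pad top', onz(c,zt(338,262),.23))
E
```

```text
[[ 0.5907  0.0328  0.012 ]
 [ 0.5165 -0.2249  0.012 ]
 [ 0.6965 -0.2786  0.012 ]
 [ 0.7727 -0.0229  0.012 ]]
[np.float64(0.26822529351806046), np.float64(0.18782613648356095), np.float64(0.2667830668161918), np.float64(0.19035206525191353)] [ 0.64408643 -0.12341675  0.012     ]
screws top [array([ 0.6668884 , -0.03944185,  0.15      ]), array([ 0.61890093, -0.20233742,  0.15      ])] [ 0.64289467 -0.12088963  0.15      ] 0.16981684763055716
screws scene [array([ 0.66594531, -0.04036563,  0.15      ]), array([ 0.61653267, -0.20356615,  0.15      ])] [ 0.64123899 -0.12196589  0.15      ] 0.17051691819577988
base scene [[ 0.7011 -0.2803  0.012 ]
 [ 0.7814 -0.0209  0.012 ]
 [ 0.5969  0.0322  0.012 ]]
yaw -0.28648650458413805
yaw -0.29399847106696114
-0.2801431291647291
-0.2895390868528636
-0.2973039211136931
man [array([0.71433442, 0.00396035, 0.369     ]), array([ 0.63169624, -0.27117484,  0.369     ])] 0.28727763988171995 [ 0.67301533 -0.13360724  0.369     ]
knob top: top [ 0.48279993 -0.10742896  0.24      ] scene [ 0.48582772 -0.11430378  0.24      ]
pad top [ 0.64460704 -0.13600191  0.23      ]
```

```bash
cat >> h.py <<'E'
S0=np.array([.642,-.1215,0]); YAW=-.29
RS=R.from_euler('z',YAW).as_matrix()
def w2s(p): return RS.T@(np.array(p)-S0)
def Rt(lean):
    t=np.radians(lean); z=RS@[np.sin(t),0,-np.cos(t)]; y=RS[:,1]; return np.c_[np.cross(y,z),y,z]
def goal(tip,lean,back=0,off=.07):
    M=Rt(lean); p=S0+RS@np.array(tip)-M[:,2]*(off+back)
    s=read_state(); C=R.from_quat(s['eef_rot']).as_matrix()
    print('shift',np.round(C.T@(p-s['ee_pos']),4),'turn',np.round(R.from_matrix(C.T@M).as_rotvec(),4))
def st():
    s=read_state(); C=R.from_quat(s['eef_rot']).as_matrix()
    print('t',round(s['time'],2),'tip stand',np.round(w2s(s['ee_pos']+.07*C[:,2]),4),'toolz st',np.round(RS.T@C[:,2],3),'F st',np.round(RS.T@s['ft_force'],2),'w',round(s['width'],4),'q',np.round(s['joint_positions'],2))
E
python3 -c "
from h import *
st();goal((-.005,-.055,.208),30,.13)
goal((-.005,-.055,.208),30,.0)
"
```

```text
t 0.1 tip stand [-0.6825  0.5566  0.2216] toolz st [ 0.    -0.001 -1.   ] F st [-0.33 -0.41  0.15] w 0.0871 q [-1.36  0.33 -0.06  1.46  0.02  1.35 -0.09]
shift [-0.5448 -0.6412 -0.0888] turn [ 0.0124 -0.5234  0.0514]
shift [-0.6097 -0.6444  0.0238] turn [ 0.0124 -0.5234  0.0514]
```

```bash
python3 - <<'E'
from h import *
import cv2
c=load('top0.png'); s=load('scene0.png')
for z in(0,.15,.2,.25,.3): print(z,'top(100,262)',onz(c,(100,262),z)[:2],'top(85,362)',onz(c,(92,365),z)[:2],'sc(440,168)',onz(s,(440,168),z)[:2],'sc(518,97)',onz(s,(518,97),z)[:2],'sc(411,48)',onz(s,(411,48),z)[:2])
print(proj(c,[.147,.607,.292]),proj(s,[.147,.607,.292]))
a=cv2.imread('pics/top0.png')[240:420,0:200]; cv2.imwrite('pics/t0box.png',cv2.resize(a,None,fx=3,fy=3))
E
```

```text
0 top(100,262) [0.44767315 0.62348557] top(85,362) [0.16374824 0.62091348] sc(440,168) [0.43434194 0.643138  ] sc(518,97) [0.23301374 1.04340768] sc(411,48) [-0.11763255  0.80682236]
0.15 top(100,262) [0.44876546 0.55021153] top(85,362) [0.20381009 0.54799246] sc(440,168) [0.53266039 0.55257357] sc(518,97) [0.35644624 0.90291287] sc(411,48) [0.04954021 0.69583964]
0.2 top(100,262) [0.44912957 0.52578685] top(85,362) [0.21716404 0.52368545] sc(440,168) [0.5654332  0.52238542] sc(518,97) [0.3975904  0.85608127] sc(411,48) [0.10526446 0.65884539]
0.25 top(100,262) [0.44949367 0.50136216] top(85,362) [0.23051799 0.49937845] sc(440,168) [0.59820602 0.49219727] sc(518,97) [0.43873457 0.80924966] sc(411,48) [0.16098871 0.62185115]
0.3 top(100,262) [0.44985778 0.47693748] top(85,362) [0.24387194 0.47507144] sc(440,168) [0.63097884 0.46200913] sc(518,97) [0.47987873 0.76241806] sc(411,48) [0.21671296 0.58485691]
[[ 27.32591145 409.64976528]] [[407.02733723  34.14802815]]
```

View pics/t0box.png

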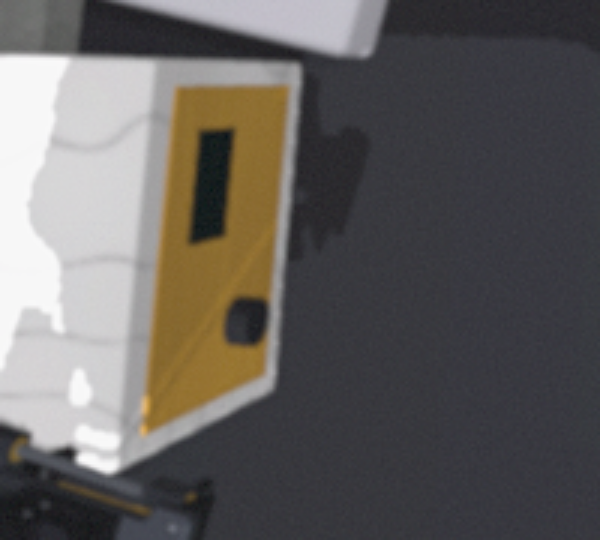

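arm_command(
  commands=[
    [100,[0,-0.035,-0.01],[0,0,0]],
    [100,[0,-0.07,-0.02],[0,0,0]],
    [80,[0,-0.105,-0.03],[0,0,0]],
    [60,[-0.03,-0.13,-0.04],[0,0,0]],
    [40,[-0.06,-0.15,-0.05],[0,0,0]],
    [20,[-0.09,-0.17,-0.06],[0,-0.05,0]],
    [0,[-0.12,-0.19,-0.07],[0,-0.1,0]],
    [0,[-0.15,-0.21,-0.08],[0,-0.15,0]],
    [0,[-0.18,-0.23,-0.09],[0,-0.2,0]],
    [0,[-0.2,-0.25,-0.09],[0,-0.25,0]],
  ],
  squeeze=20,
)

```text
time: 0.93
ee_pos: [0.285, 0.3155, 0.384]
eef_rot: [0.119, 0.985, -0.014, 0.125]
ft_force: [-1.1, -0.0, 0.3]
width: 0.0414
```

```bash
python3 -c "
from h import *
st();print(read_state()['ee_pos']);goal((-.005,-.055,.208),30,.13)
"
```

```text
t 0.93 tip stand [-0.4495  0.3177  0.3162] toolz st [ 0.25   0.014 -0.968] F st [-1.03 -0.31  0.26] w 0.0414 q [-1.17 -0.22  0.05  1.87  0.26  1.44  0.18]
[0.28503827 0.31553979 0.38397928]
shift [-0.3316 -0.3893  0.0878] turn [ 0.0208 -0.2705  0.0455]
```

arm_command(
  commands=[
    [0,[-0.03,-0.035,0.009],[0,-0.03,0]],
    [0,[-0.06,-0.07,0.018],[0,-0.06,0.01]],
    [0,[-0.085,-0.1,0.027],[0.01,-0.1,0.02]],
    [0,[-0.11,-0.13,0.036],[0.01,-0.14,0.03]],
    [0,[-0.135,-0.16,0.045],[0.01,-0.18,0.04]],
    [0,[-0.16,-0.19,0.05],[0.02,-0.22,0.045]],
    [0,[-0.185,-0.22,0.055],[0.02,-0.25,0.045]],
    [0,[-0.21,-0.25,0.06],[0.02,-0.27,0.045]],
    [0,[-0.235,-0.28,0.065],[0.02,-0.27,0.045]],
    [0,[-0.25,-0.3,0.07],[0.02,-0.27,0.045]],
  ],
)

```text
time: 1.77
ee_pos: [0.4648, -0.0397, 0.3765]
eef_rot: [0.14, 0.956, -0.038, 0.255]
ft_force: [-0.1, -0.3, 0.2]
width: 0.0004
```

```bash
python3 -c "
from h import *
st();print(read_state()['ee_pos']);goal((-.005,-.055,.208),30,.13);goal((-.005,-.055,.208),30,.02)
"
```

```text
t 1.77 tip stand [-0.1583  0.0276  0.3158] toolz st [ 0.498 -0.001 -0.867] F st [-0.   -0.34  0.21] w 0.0004 q [-0.77 -0.48  0.45  2.07  0.55  1.11  0.81]
[ 0.46483888 -0.0396768   0.37648723]
shift [-0.0788 -0.0827  0.0399] turn [-0.0014 -0.0027 -0.0002]
shift [-0.0791 -0.0825  0.1499] turn [-0.0014 -0.0027 -0.0002]
```

arm_command(
  commands=[
    [0,[-0.02,-0.02,0.01],[0,0,0]],
    [0,[-0.04,-0.04,0.02],[0,0,0]],
    [0,[-0.06,-0.06,0.03],[0,0,0]],
    [0,[-0.079,-0.083,0.04],[0,0,0]],
    [0,[-0.079,-0.083,0.06],[0,0,0]],
    [0,[-0.079,-0.083,0.08],[0,0,0]],
    [0,[-0.079,-0.083,0.1],[0,0,0]],
    [0,[-0.079,-0.083,0.12],[0,0,0]],
    [0,[-0.079,-0.083,0.14],[0,0,0]],
    [0,[-0.079,-0.083,0.15],[0,0,0]],
  ],
)

```text
time: 2.6
ee_pos: [0.5778, -0.1559, 0.2837]
eef_rot: [0.138, 0.957, -0.038, 0.254]
ft_force: [-0.2, 0.4, -0.3]
width: 0.0004
```

```bash
python3 -c "
from h import *
st();goal((-.005,-.055,.208),30,.0)
for n in('scene','top'):
    c=snap(n,n+'1.png')
a=cv2.imread('pics/top1.png')[110:280,290:500]; b=cv2.imread('pics/scene1.png')[160:330,80:290]
cv2.imwrite('pics/z1.png',cv2.resize(np.hstack([a,b]),None,fx=1.9,fy=1.9,interpolation=cv2.INTER_CUBIC))
"
```

```text
t 2.6 tip stand [-0.017  -0.0514  0.2229] toolz st [ 0.496 -0.001 -0.868] F st [-0.27  0.33 -0.34] w 0.0004 q [-0.97 -0.11  1.09  1.98  0.26  0.71  1.28]
shift [-0.0027 -0.0037  0.0189] turn [-0.0009 -0.0047  0.0037]
```

View pics/z1.png

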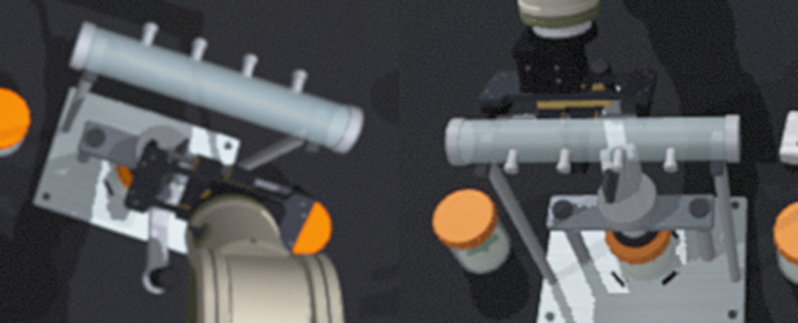

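arm_command(
  commands=[
    [0,[-0.003,-0.004,0.007],[0,0,0]],
    [0,[-0.003,-0.004,0.013],[0,0,0]],
    [0,[-0.003,-0.004,0.019],[0,0,0]],
    [0,[-0.003,-0.004,0.019],[0,0,0]],
    [0,[-0.003,0.001,0.019],[0,0,0]],
    [0,[-0.003,0.005,0.019],[0,0,0]],
    [0,[-0.003,0.009,0.019],[0,0,0]],
    [0,[-0.003,0.013,0.019],[0,0,0]],
    [0,[-0.003,0.017,0.019],[0,0,0]],
    [0,[-0.003,0.02,0.019],[0,0,0]],
  ],
)

```text
time: 3.53
ee_pos: [0.5954, -0.1392, 0.2706]
eef_rot: [0.138, 0.956, -0.037, 0.254]
ft_force: [0.8, -1.9, 0.3]
width: 0.0004
```

```bash
python3 -c "
from h import *
st();goal((-.005,-.005,.208),30,.0)
"
```

```text
t 3.53 tip stand [-0.0048 -0.0302  0.2098] toolz st [ 0.497  0.001 -0.868] F st [ 1.36 -1.6   0.3 ] w 0.0004 q [-1.03 -0.01  1.17  1.97  0.13  0.66  1.35]
shift [0.0012 0.0253 0.0015] turn [ 0.0007 -0.0034  0.0037]
```

arm_command(
  commands=[
    [0,[0,0.003,0.001],[0,0,0]],
    [0,[0,0.006,0.001],[0,0,0]],
    [0,[0,0.009,0.001],[0,0,0]],
    [0,[0,0.012,0.001],[0,0,0]],
    [0,[0,0.015,0.001],[0,0,0]],
    [0,[0,0.018,0.001],[0,0,0]],
    [0,[0,0.021,0.001],[0,0,0]],
    [0,[0,0.024,0.001],[0,0,0]],
    [0,[0,0.026,0.001],[0,0,0]],
    [0,[0,0.026,0.001],[0,0,0]],
  ],
)

```text
time: 4.37
ee_pos: [0.6028, -0.1153, 0.2693]
eef_rot: [0.138, 0.957, -0.038, 0.254]
ft_force: [-0.8, -3.7, -1.2]
width: 0.0003
```

```bash
python3 -c "
from h import *
st();goal((-.005,-.005,.208),30,.0)
for n in('scene','top'):
    c=snap(n,n+'2.png')
a=cv2.imread('pics/top2.png')[110:280,290:500]; b=cv2.imread('pics/scene2.png')[160:330,80:290]
cv2.imwrite('pics/z2.png',cv2.resize(np.hstack([a,b]),None,fx=1.9,fy=1.9,interpolation=cv2.INTER_CUBIC))
"
```

```text
t 4.37 tip stand [-0.0045 -0.0053  0.2085] toolz st [ 0.497 -0.001 -0.868] F st [ 0.33 -3.8  -1.19] w 0.0003 q [-1.05  0.02  1.15  1.97  0.13  0.66  1.3 ]
shift [0.0009 0.0003 0.0002] turn [-0.0006 -0.004   0.0032]
```

View pics/z2.png

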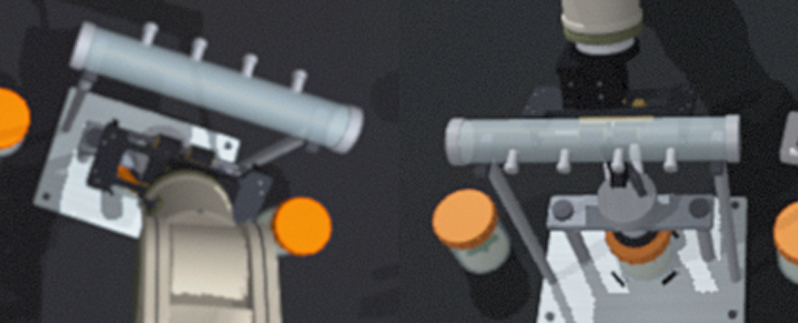

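arm_command(
  commands=[
    [0,[0,-0.006,0],[0,0,0]],
    [0,[0,-0.012,0],[0,0,0]],
    [0,[0,-0.018,0],[0,0,0]],
    [0,[0,-0.02,-0.015],[0,0,0]],
    [0,[0,-0.02,-0.035],[0,0,0]],
    [0,[0,-0.02,-0.06],[0,0,0]],
    [10,[0.01,-0.02,-0.085],[0,0,0]],
    [20,[0.03,-0.02,-0.1],[0,0,0]],
    [30,[0.05,-0.02,-0.11],[0,0,0]],
    [50,[0.07,-0.02,-0.12],[0,0,0]],
  ],
)

```text
time: 5.3
ee_pos: [0.4809, -0.1003, 0.3398]
eef_rot: [0.138, 0.956, -0.037, 0.255]
ft_force: [-0.1, 0.0, 0.8]
width: 0.0194
```

```bash
python3 -c "
from h import *
st();goal((-.156,-.035,.26),10,.0)
for n in('scene','top'):
    c=snap(n,n+'3.png')
a=cv2.imread('pics/top3.png')[110:280,290:500]; b=cv2.imread('pics/scene3.png')[160:330,80:290]
cv2.imwrite('pics/z3.png',cv2.resize(np.hstack([a,b]),None,fx=1.9,fy=1.9,interpolation=cv2.INTER_CUBIC))
"
```

```text
t 5.3 tip stand [-0.1255 -0.0256  0.2792] toolz st [ 0.499  0.002 -0.867] F st [-0.06  0.02  0.81] w 0.0194 q [-0.8  -0.48  0.63  2.11  0.59  1.    0.91]
shift [ 0.0121 -0.0093  0.0056] turn [0.0011 0.3474 0.0027]
```

View pics/z3.png

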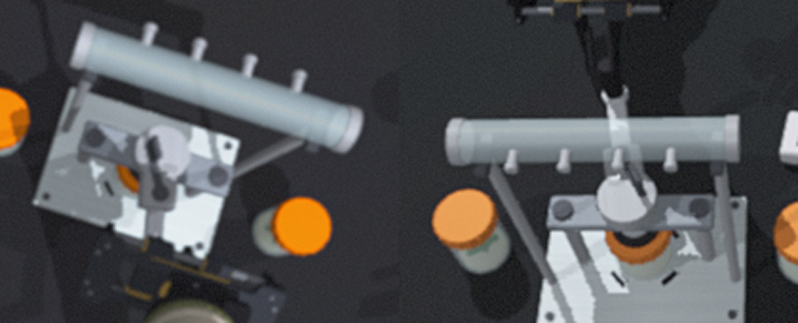

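arm_command(
  commands=[
    [80,[0.004,-0.003,-0.005],[0,0.08,0]],
    [100,[0.006,-0.006,-0.004],[0,0.17,0]],
    [100,[0.009,-0.009,-0.002],[0,0.26,0]],
    [100,[0.012,-0.009,0.003],[0,0.347,0]],
    [100,[0.012,-0.009,0.006],[0,0.347,0]],
    [100,[0.012,-0.009,0.006],[0,0.347,0]],
    [100,[0.012,-0.009,0.006],[0,0.347,0]],
    [100,[0.012,-0.009,0.006],[0,0.347,0]],
    [100,[0.012,-0.009,0.006],[0,0.347,0]],
    [100,[0.012,-0.009,0.006],[0,0.347,0]],
  ],
)

```text
time: 6.23
ee_pos: [0.472, -0.1066, 0.3278]
eef_rot: [0.142, 0.986, -0.013, 0.086]
ft_force: [0.3, -0.4, 0.5]
width: 0.0854
```

```bash
python3 -c "
from h import *
st();goal((-.156,-.035,.195),10,.0)
for n in('scene','top'):
    c=snap(n,n+'4.png')
a=cv2.imread('pics/top4.png')[150:320,290:500]; b=cv2.imread('pics/scene4.png')[130:300,80:290]
cv2.imwrite('pics/z4.png',cv2.resize(np.hstack([a,b]),None,fx=1.9,fy=1.9,interpolation=cv2.INTER_CUBIC))
"
```

```text
t 6.23 tip stand [-0.155  -0.0344  0.2589] toolz st [ 0.173 -0.    -0.985] F st [ 0.43 -0.3   0.5 ] w 0.0854 q [-0.95 -0.29  0.9   1.92  0.3   1.25  1.17]
shift [ 0.0121 -0.0006  0.0628] turn [-0.0001 -0.0005  0.0034]
```

View pics/z4.png

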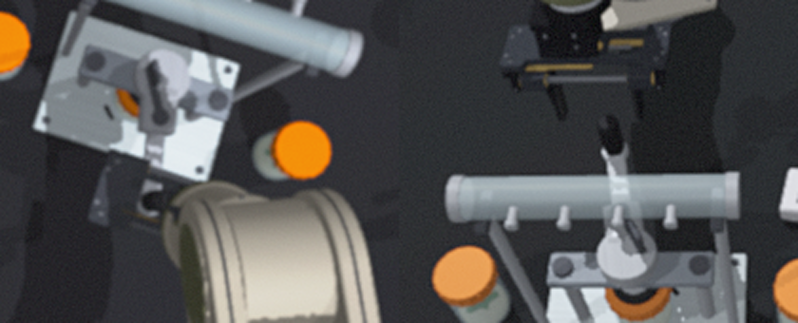

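```bash
python3 -c "
from h import *
s=load('scene4.png');c=load('top4.png')
print(w2s(onz(s,(609/1.9-210+80,130+122/1.9),.24)), w2s(onz(c,(290+153/1.9,150+200/1.9),.24)))
b=s['pixels'][160:230,165:225]
cv2.imwrite('pics/k4.png',cv2.resize(cv2.cvtColor(np.hstack([b,c['pixels'][220:290,340:400]]),cv2.COLOR_RGB2BGR),None,fx=6,fy=6,interpolation=cv2.INTER_CUBIC))
"
```

```text
[-0.15598378 -0.02872478  0.24      ] [-0.16040738 -0.02115495  0.24      ]
```

View pics/k4.png

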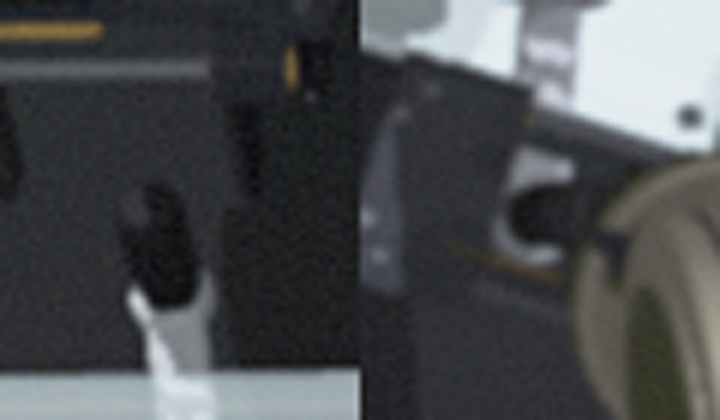

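arm_command(
  commands=[
    [100,[0.003,0.005,0.012],[0,0,0]],
    [100,[0.006,0.005,0.025],[0,0,0]],
    [100,[0.009,0.005,0.04],[0,0,0]],
    [100,[0.011,0.005,0.053],[0,0,0]],
    [100,[0.012,0.005,0.063],[0,0,0]],
    [80,[0.012,0.005,0.063],[0,0,0]],
    [60,[0.012,0.005,0.063],[0,0,0]],
    [42,[0.012,0.005,0.063],[0,0,0]],
    [42,[0.012,0.005,0.063],[0,0,0]],
    [42,[0.012,0.005,0.063],[0,0,0]],
  ],
  squeeze=5,
)

```text
time: 7.17
ee_pos: [0.473, -0.1016, 0.2642]
eef_rot: [0.142, 0.986, -0.013, 0.086]
ft_force: [0.1, 0.8, -0.1]
width: 0.0618
```

```bash
python3 -c "
from h import *
st()
c=snap('scene','scene5.png')
b=cv2.imread('pics/scene5.png')[130:300,80:290]
cv2.imwrite('pics/z5.png',cv2.resize(b,None,fx=3,fy=3,interpolation=cv2.INTER_CUBIC))
"
```

```text
t 7.17 tip stand [-0.1555 -0.0293  0.1953] toolz st [ 0.173 -0.    -0.985] F st [-0.18  0.79 -0.12] w 0.0618 q [-0.97 -0.23  0.97  2.02  0.27  1.1   1.19]
```

View pics/z5.png

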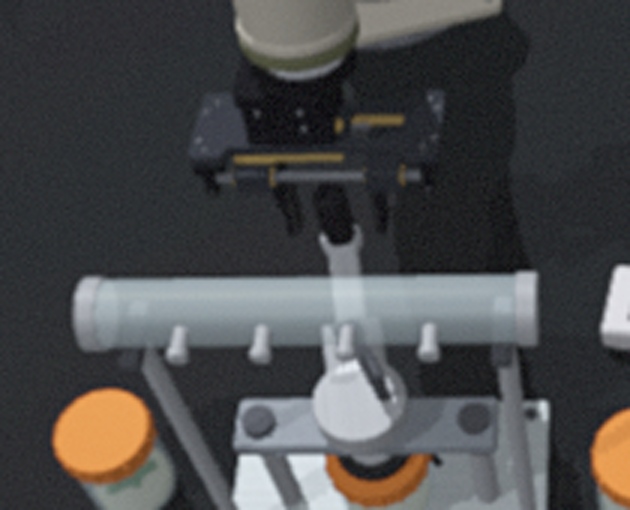

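```bash
cat >> h.py <<'E'
def stroke(hs,bias,lean=10,z=.195):
    M=Rt(lean); s=read_state(); C=R.from_quat(s['eef_rot']).as_matrix(); tip=s['ee_pos']+.07*C[:,2]
    for h in hs:
        p=S0+RS@np.array([-.16*np.cos(h)+.001,-.16*np.sin(h)+bias,z]); print(round(h,3),np.round(C.T@(p-tip),3))
E
python3 -c "
from h import *
stroke(np.linspace(.21,.6,10),-.005)"
```

```text
0.21 [-0.    -0.009  0.   ]
0.253 [-0.002 -0.016  0.   ]
0.297 [-0.003 -0.022  0.001]
0.34 [-0.005 -0.029  0.001]
0.383 [-0.008 -0.036  0.002]
0.427 [-0.011 -0.042  0.002]
0.47 [-0.013 -0.048  0.003]
0.513 [-0.017 -0.054  0.003]
0.557 [-0.02  -0.06   0.004]
0.6 [-0.024 -0.066  0.004]
```

arm_command(
  commands=[
    [42,[0,-0.004,0],[0,0,0]],
    [42,[0,-0.009,0],[0,0,0]],
    [42,[-0.002,-0.016,0],[0,0,0]],
    [42,[-0.003,-0.022,0.001],[0,0,0]],
    [42,[-0.005,-0.029,0.001],[0,0,0]],
    [42,[-0.008,-0.036,0.002],[0,0,0]],
    [42,[-0.011,-0.042,0.002],[0,0,0]],
    [42,[-0.013,-0.048,0.003],[0,0,0]],
    [42,[-0.017,-0.054,0.003],[0,0,0]],
    [42,[-0.02,-0.06,0.004],[0,0,0]],
  ],
  squeeze=20,
)

```text
time: 8.05
ee_pos: [0.4755, -0.1656, 0.2634]
eef_rot: [0.142, 0.986, -0.013, 0.086]
ft_force: [0.2, 3.8, 1.4]
width: 0.0365
```

```bash
python3 -c "
from h import *
st()
stroke([.58,.6],-.005)
stroke(np.linspace(.57,0.1,10),.005)
c=snap('scene','scene6.png')
b=cv2.imread('pics/scene6.png')[130:300,80:290]
cv2.imwrite('pics/z6.png',cv2.resize(b,None,fx=3,fy=3,interpolation=cv2.INTER_CUBIC))
"
```

```text
t 8.05 tip stand [-0.1349 -0.09    0.1944] toolz st [ 0.172 -0.001 -0.985] F st [-0.9   3.73  1.4 ] w 0.0365 q [-0.98 -0.2   1.14  1.98  0.23  1.09  1.36]
0.58 [-0.002 -0.003 -0.   ]
0.6 [-0.004 -0.005  0.   ]
0.57 [-0.001  0.009 -0.   ]
0.518 [ 0.003  0.016 -0.001]
0.466 [ 0.007  0.023 -0.002]
0.413 [ 0.01   0.031 -0.002]
0.361 [ 0.013  0.038 -0.003]
0.309 [ 0.016  0.046 -0.003]
0.257 [ 0.018  0.054 -0.004]
0.204 [ 0.02   0.063 -0.004]
0.152 [ 0.022  0.071 -0.004]
0.1 [ 0.023  0.079 -0.005]
```

View pics/z6.png

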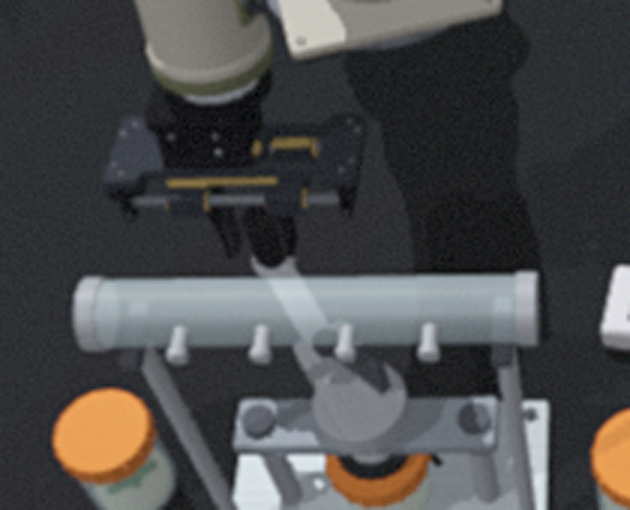

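arm_command(
  commands=[
    [42,[-0.003,-0.004,0],[0,0,0]],
    [42,[-0.001,0.004,0],[0,0,0]],
    [42,[0.001,0.012,0],[0,0,0]],
    [42,[0.004,0.019,-0.001],[0,0,0]],
    [42,[0.008,0.027,-0.002],[0,0,0]],
    [42,[0.012,0.036,-0.003],[0,0,0]],
    [42,[0.016,0.046,-0.003],[0,0,0]],
    [42,[0.019,0.056,-0.004],[0,0,0]],
    [42,[0.021,0.067,-0.004],[0,0,0]],
    [42,[0.023,0.079,-0.005],[0,0,0]],
  ],
)

```text
time: 8.93
ee_pos: [0.4749, -0.0815, 0.2639]
eef_rot: [0.142, 0.986, -0.013, 0.085]
ft_force: [-0.3, -2.2, -0.9]
width: 0.0366
```

```bash
python3 -c "
from h import *
st()
stroke(np.linspace(0.04,-.59,10),.005)
"
```

```text
t 8.93 tip stand [-0.1595 -0.0096  0.1949] toolz st [ 0.172 -0.001 -0.985] F st [ 0.35 -2.17 -0.92] w 0.0366 q [-0.98 -0.22  0.95  2.02  0.27  1.1   1.15]
0.04 [-0.001  0.008  0.   ]
-0.03 [-0.001  0.019 -0.   ]
-0.1 [-0.001  0.031  0.   ]
-0.17 [-0.003  0.042  0.   ]
-0.24 [-0.005  0.053  0.001]
-0.31 [-0.008  0.063  0.001]
-0.38 [-0.012  0.074  0.002]
-0.45 [-0.016  0.084  0.003]
-0.52 [-0.022  0.094  0.004]
-0.59 [-0.028  0.103  0.005]
```

arm_command(
  commands=[
    [42,[-0.001,0.008,0],[0,0,0]],
    [42,[-0.001,0.019,0],[0,0,0]],
    [42,[-0.001,0.031,0],[0,0,0]],
    [42,[-0.003,0.042,0],[0,0,0]],
    [42,[-0.005,0.053,0.001],[0,0,0]],
    [42,[-0.008,0.063,0.001],[0,0,0]],
    [42,[-0.012,0.074,0.002],[0,0,0]],
    [42,[-0.016,0.084,0.003],[0,0,0]],
    [42,[-0.022,0.094,0.004],[0,0,0]],
    [42,[-0.026,0.101,0.005],[0,0,0]],
  ],
)

```text
time: 9.77
ee_pos: [0.5301, 0.0084, 0.2635]
eef_rot: [0.142, 0.986, -0.013, 0.086]
ft_force: [-0.6, -1.1, 0.6]
width: 0.0368
```

```bash
python3 -c "
from h import *
st()
stroke(np.linspace(-.58,-.04,10),-.005)
c=snap('scene','scene7.png')
b=cv2.imread('pics/scene7.png')[130:300,80:290]
cv2.imwrite('pics/z7.png',cv2.resize(b,None,fx=3,fy=3,interpolation=cv2.INTER_CUBIC))
"
```

```text
t 9.77 tip stand [-0.1322  0.0924  0.1945] toolz st [ 0.173 -0.001 -0.985] F st [-0.28 -1.27  0.59] w 0.0368 q [-1.08  0.02  0.96  1.91  0.07  1.07  1.14]
-0.58 [ 0.001 -0.01  -0.001]
-0.52 [ 0.006 -0.018 -0.001]
-0.46 [ 0.01  -0.026 -0.002]
-0.4 [ 0.014 -0.035 -0.003]
-0.34 [ 0.017 -0.044 -0.003]
-0.28 [ 0.02  -0.053 -0.004]
-0.22 [ 0.023 -0.062 -0.004]
-0.16 [ 0.025 -0.072 -0.005]
-0.1 [ 0.026 -0.081 -0.005]
-0.04 [ 0.027 -0.091 -0.005]
```

View pics/z7.png

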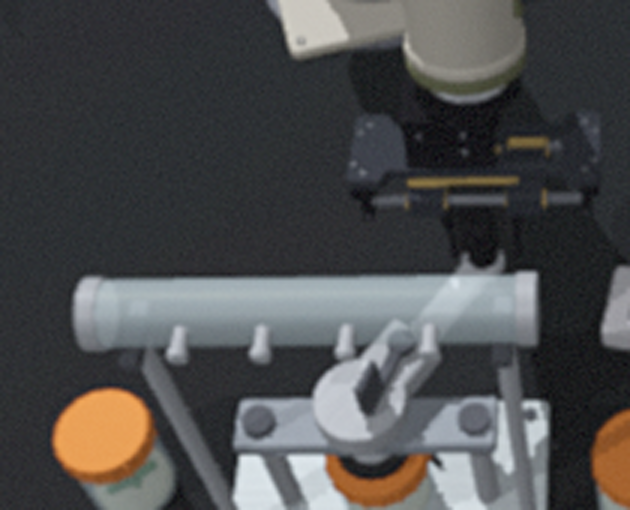

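arm_command(
  commands=[
    [42,[0.001,-0.01,-0.001],[0,0,0]],
    [42,[0.006,-0.018,-0.001],[0,0,0]],
    [42,[0.01,-0.026,-0.002],[0,0,0]],
    [42,[0.014,-0.035,-0.003],[0,0,0]],
    [42,[0.017,-0.044,-0.003],[0,0,0]],
    [42,[0.02,-0.053,-0.004],[0,0,0]],
    [42,[0.023,-0.062,-0.004],[0,0,0]],
    [42,[0.025,-0.072,-0.005],[0,0,0]],
    [42,[0.026,-0.081,-0.005],[0,0,0]],
    [42,[0.027,-0.091,-0.005],[0,0,0]],
  ],
)

```text
time: 10.65
ee_pos: [0.4763, -0.0727, 0.2638]
eef_rot: [0.142, 0.986, -0.012, 0.085]
ft_force: [-0.9, 4.7, 0.6]
width: 0.0364
```

```bash
python3 -c "
from h import *
st()
stroke(np.linspace(.02,.59,10),-.005)
"
```

```text
t 10.65 tip stand [-0.1607 -0.0006  0.1948] toolz st [ 0.172  0.001 -0.985] F st [-2.22  4.28  0.63] w 0.0364 q [-1.   -0.22  0.94  2.02  0.26  1.1   1.13]
0.02 [-0.002 -0.008  0.   ]
0.083 [-0.002 -0.018  0.   ]
0.147 [-0.003 -0.028  0.   ]
0.21 [-0.005 -0.038  0.001]
0.273 [-0.007 -0.048  0.001]
0.337 [-0.01  -0.057  0.002]
0.4 [-0.014 -0.067  0.002]
0.463 [-0.018 -0.076  0.003]
0.527 [-0.023 -0.085  0.004]
0.59 [-0.028 -0.094  0.005]
```

arm_command(
  commands=[
    [42,[-0.002,-0.008,0],[0,0,0]],
    [42,[-0.002,-0.018,0],[0,0,0]],
    [42,[-0.003,-0.028,0],[0,0,0]],
    [42,[-0.005,-0.038,0.001],[0,0,0]],
    [42,[-0.007,-0.048,0.001],[0,0,0]],
    [42,[-0.01,-0.057,0.002],[0,0,0]],
    [42,[-0.014,-0.067,0.002],[0,0,0]],
    [42,[-0.018,-0.076,0.003],[0,0,0]],
    [42,[-0.023,-0.085,0.004],[0,0,0]],
    [42,[-0.028,-0.093,0.005],[0,0,0]],
  ],
)

```text
time: 11.48
ee_pos: [0.4779, -0.1708, 0.2639]
eef_rot: [0.142, 0.986, -0.013, 0.085]
ft_force: [-2.1, 11.0, 1.5]
width: 0.0368
```

```bash
python3 -c "
from h import *
st()
stroke(np.linspace(.57,.0,10),.005)
c=snap('scene','scene8.png')
b=cv2.imread('pics/scene8.png')[130:300,80:290]
cv2.imwrite('pics/z8.png',cv2.resize(b,None,fx=3,fy=3,interpolation=cv2.INTER_CUBIC))
"
```

```text
t 11.48 tip stand [-0.1312 -0.0942  0.1949] toolz st [ 0.172 -0.001 -0.985] F st [-5.11  9.9   1.51] w 0.0368 q [-1.   -0.19  1.18  1.97  0.22  1.08  1.38]
0.57 [ 0.002  0.013 -0.   ]
0.507 [ 0.008  0.022 -0.001]
0.443 [ 0.012  0.031 -0.002]
0.38 [ 0.016  0.04  -0.003]
0.317 [ 0.019  0.049 -0.003]
0.253 [ 0.022  0.059 -0.004]
0.19 [ 0.024  0.069 -0.004]
0.127 [ 0.026  0.079 -0.005]
0.063 [ 0.027  0.089 -0.005]
0.0 [ 0.027  0.099 -0.005]
```

View pics/z8.png

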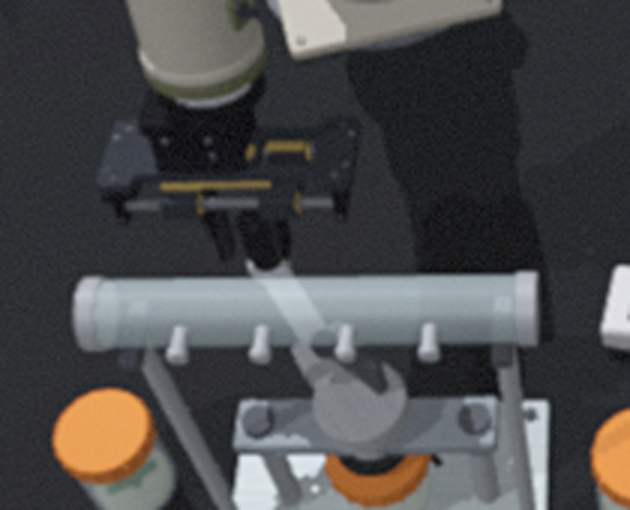

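arm_command(
  commands=[
    [42,[0.002,0.013,0],[0,0,0]],
    [42,[0.008,0.022,-0.001],[0,0,0]],
    [42,[0.012,0.031,-0.002],[0,0,0]],
    [42,[0.016,0.04,-0.003],[0,0,0]],
    [42,[0.019,0.049,-0.003],[0,0,0]],
    [42,[0.022,0.059,-0.004],[0,0,0]],
    [42,[0.024,0.069,-0.004],[0,0,0]],
    [42,[0.026,0.079,-0.005],[0,0,0]],
    [42,[0.027,0.089,-0.005],[0,0,0]],
    [42,[0.027,0.099,-0.005],[0,0,0]],
  ],
)

```text
time: 12.37
ee_pos: [0.4798, -0.0665, 0.264]
eef_rot: [0.142, 0.986, -0.013, 0.085]
ft_force: [-0.4, -1.0, -0.1]
width: 0.0365
```

```bash
python3 -c "
from h import *
st()
stroke(np.linspace(-.06,-.59,9),.005)
"
```

```text
t 12.37 tip stand [-0.1591  0.0063  0.1951] toolz st [ 0.172 -0.001 -0.985] F st [-0.08 -1.05 -0.12] w 0.0365 q [-1.01 -0.21  0.94  2.01  0.26  1.1   1.12]
-0.06 [-0.     0.008  0.   ]
-0.126 [-0.001  0.019  0.   ]
-0.192 [-0.003  0.029  0.001]
-0.259 [-0.005  0.04   0.001]
-0.325 [-0.008  0.05   0.001]
-0.391 [-0.012  0.06   0.002]
-0.458 [-0.017  0.069  0.003]
-0.524 [-0.021  0.079  0.004]
-0.59 [-0.027  0.088  0.005]
```

arm_command(
  commands=[
    [42,[0,0.008,0],[0,0,0]],
    [42,[-0.001,0.019,0],[0,0,0]],
    [42,[-0.003,0.029,0.001],[0,0,0]],
    [42,[-0.005,0.04,0.001],[0,0,0]],
    [42,[-0.008,0.05,0.001],[0,0,0]],
    [42,[-0.012,0.06,0.002],[0,0,0]],
    [42,[-0.017,0.069,0.003],[0,0,0]],
    [42,[-0.021,0.079,0.004],[0,0,0]],
    [42,[-0.025,0.085,0.005],[0,0,0]],
    [42,[-0.025,0.085,0.005],[0,0,0]],
  ],
)

```text
time: 13.2
ee_pos: [0.5293, 0.0091, 0.2633]
eef_rot: [0.141, 0.986, -0.014, 0.086]
ft_force: [-0.8, -0.1, -0.6]
width: 0.0363
```

```bash
python3 -c "
from h import *
st()
stroke(np.linspace(-.58,-.04,10),-.005)
"
```

```text
t 13.2 tip stand [-0.1332  0.0928  0.1944] toolz st [ 0.173 -0.002 -0.985] F st [-0.75 -0.31 -0.61] w 0.0363 q [-1.09  0.01  0.97  1.91  0.07  1.07  1.14]
-0.58 [-0.    -0.01  -0.001]
-0.52 [ 0.005 -0.018 -0.001]
-0.46 [ 0.009 -0.027 -0.002]
-0.4 [ 0.013 -0.035 -0.003]
-0.34 [ 0.017 -0.044 -0.003]
-0.28 [ 0.02  -0.053 -0.004]
-0.22 [ 0.022 -0.063 -0.004]
-0.16 [ 0.024 -0.072 -0.005]
-0.1 [ 0.025 -0.082 -0.005]
-0.04 [ 0.026 -0.091 -0.005]
```

arm_command(
  commands=[
    [42,[0,-0.006,-0.001],[0,0,0]],
    [42,[0,-0.01,-0.001],[0,0,0]],
    [42,[0.003,-0.014,-0.001],[0,0,0]],
    [42,[0.005,-0.018,-0.001],[0,0,0]],
    [42,[0.007,-0.022,-0.002],[0,0,0]],
    [42,[0.009,-0.027,-0.002],[0,0,0]],
    [42,[0.011,-0.031,-0.003],[0,0,0]],
    [42,[0.013,-0.035,-0.003],[0,0,0]],
    [42,[0.015,-0.04,-0.003],[0,0,0]],
    [42,[0.017,-0.044,-0.003],[0,0,0]],
  ],
)

```text
time: 14.03
ee_pos: [0.4988, -0.0308, 0.2634]
eef_rot: [0.142, 0.986, -0.013, 0.086]
ft_force: [1.1, 0.2, 0.2]
width: 0.0364
```

```bash
python3 -c "
from h import *
st()
stroke(np.linspace(-.34,-.04,10),-.005)
"
```

```text
t 14.03 tip stand [-0.151   0.0459  0.1945] toolz st [ 0.172 -0.001 -0.985] F st [1.01 0.54 0.2 ] w 0.0364 q [-1.06 -0.13  0.95  1.98  0.19  1.08  1.11]
-0.34 [-0.001  0.002 -0.   ]
-0.307 [ 0.    -0.003 -0.001]
-0.273 [ 0.002 -0.008 -0.001]
-0.24 [ 0.003 -0.013 -0.001]
-0.207 [ 0.004 -0.018 -0.001]
-0.173 [ 0.005 -0.023 -0.001]
-0.14 [ 0.006 -0.029 -0.002]
-0.107 [ 0.007 -0.034 -0.002]
-0.073 [ 0.007 -0.039 -0.002]
-0.04 [ 0.008 -0.044 -0.002]
```

arm_command(
  commands=[
    [42,[0,-0.004,-0.001],[0,0,0]],
    [42,[0.002,-0.008,-0.001],[0,0,0]],
    [42,[0.003,-0.013,-0.001],[0,0,0]],
    [42,[0.004,-0.018,-0.001],[0,0,0]],
    [42,[0.005,-0.023,-0.001],[0,0,0]],
    [42,[0.006,-0.029,-0.002],[0,0,0]],
    [42,[0.007,-0.034,-0.002],[0,0,0]],
    [42,[0.007,-0.039,-0.002],[0,0,0]],
    [42,[0.008,-0.044,-0.002],[0,0,0]],
    [42,[0.008,-0.044,-0.002],[0,0,0]],
  ],
)

```text
time: 14.87
ee_pos: [0.4787, -0.0674, 0.264]
eef_rot: [0.14, 0.986, -0.011, 0.086]
ft_force: [-0.3, 0.3, -0.6]
width: 0.0365
```

```bash
python3 -c "
from h import *
st()
stroke(np.linspace(0,.3,10),-.005)
"
```

```text
t 14.87 tip stand [-0.1599  0.0053  0.195 ] toolz st [ 0.172  0.003 -0.985] F st [-0.33  0.18 -0.55] w 0.0365 q [-1.01 -0.21  0.95  2.01  0.26  1.1   1.13]
0.0 [-0.001 -0.01   0.   ]
0.033 [-0.001 -0.016  0.   ]
0.067 [-0.001 -0.021  0.   ]
0.1 [-0.002 -0.026  0.   ]
0.133 [-0.002 -0.032  0.   ]
0.167 [-0.003 -0.037  0.   ]
0.2 [-0.004 -0.042  0.001]
0.233 [-0.005 -0.047  0.001]
0.267 [-0.006 -0.052  0.001]
0.3 [-0.008 -0.058  0.001]
```

```bash
python3 -c "
from h import *
c=snap('scene','scene9.png')
b=cv2.imread('pics/scene9.png')[130:300,80:290]
cv2.imwrite('pics/z9.png',cv2.resize(b,None,fx=3,fy=3,interpolation=cv2.INTER_CUBIC))
"
```

```text
(no output)
```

View pics/z9.png

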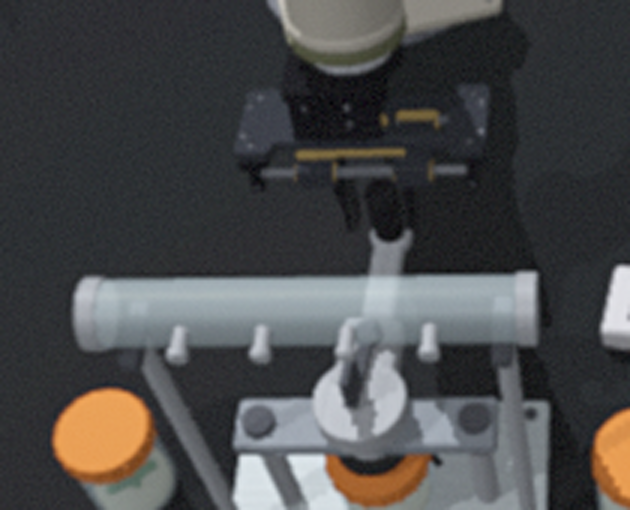

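```bash
python3 - <<'E'
from h import *
def pt(h,p,d=.053,z=.23):
    v=np.array([-.054+d*np.cos(p),d*np.sin(p),z]); return S0+RS@(R.from_euler('z',h).as_matrix()@v)
for f,h in(('scene5.png',.18),('scene6.png',.56),('scene7.png',-.56),('scene8.png',.58),('scene9.png',-.06)):
    c=load(f)
    z=lambda P:np.round((proj(c,P)[0]-[80,130])*3)
    print(f,'knob',z(S0+RS@[-.16*np.cos(h),-.16*np.sin(h),.24]),'loose',z(pt(h,.32)),z(pt(h,.18)),'tight',z(pt(h,-.32)),'pin',z(pt(h,0,0,.2)))
E
```

```text
scene5.png knob [332. 191.] loose [373. 362.] [364. 366.] tight [329. 370.] pin [351. 329.]
scene6.png knob [258. 215.] loose [369. 356.] [362. 362.] tight [329. 377.] pin [326. 338.]
scene7.png knob [473. 212.] loose [372. 377.] [363. 374.] tight [337. 356.] pin [400. 337.]
scene8.png knob [254. 216.] loose [369. 356.] [362. 362.] tight [329. 378.] pin [325. 338.]
scene9.png knob [380. 188.] loose [374. 367.] [365. 368.] tight [330. 365.] pin [368. 328.]
```

```bash
python3 -c "
from h import *
I=[]
for f in('scene5.png','scene7.png','scene9.png'):
    b=cv2.imread('pics/'+f)[225:285,175:225]; I.append(cv2.resize(b,None,fx=5,fy=5,interpolation=cv2.INTER_CUBIC))
cv2.imwrite('pics/zz.png',np.hstack(I))
"
```

```text
(no output)
```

View pics/zz.png

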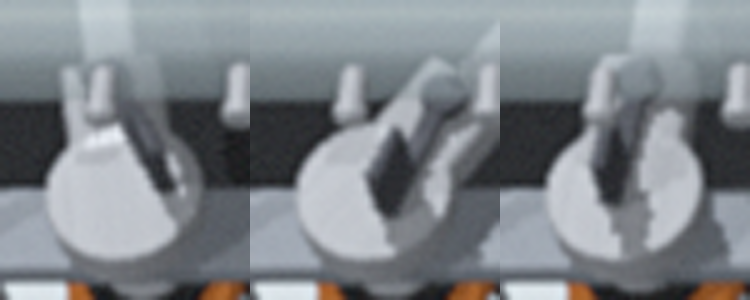

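```bash
python3 -c "
from h import *
c=snap('top','top10.png')
I=[]
for f in('top0.png','top3.png','top4.png','top10.png'):
    b=cv2.imread('pics/'+f)[165:225,345:405]; I.append(cv2.resize(b,None,fx=3.3,fy=3.3,interpolation=cv2.INTER_CUBIC))
cv2.imwrite('pics/zt.png',np.hstack(I))
def pt(h,p,d=.053,z=.212):
    v=np.array([-.054+d*np.cos(p),d*np.sin(p),z]); return S0+RS@(R.from_euler('z',h).as_matrix()@v)
h=-.07
for p in(.32,.18,0,-.18,-.32): print(p,(proj(c,pt(h,p))[0]-[345,165])*3.3)
print('pin',(proj(c,pt(h,0,0,.2))[0]-[345,165])*3.3)
"
```

```text
0.32 [86.72960499 69.79631893]
0.18 [97.05917616 71.20372607]
0 [109.94999599  75.0614917 ]
-0.18 [122.02648664  81.10943871]
-0.32 [130.6103302   87.21020395]
pin [ 80.59371975 145.73772461]
```

View pics/zt.png

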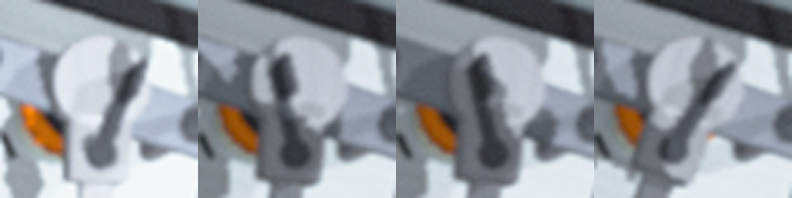

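```bash
python3 -c "
from h import *
I=[];J=[]
for f in('scene0.png','scene5.png','scene6.png','scene7.png','scene8.png','scene9.png'):
    b=cv2.imread('pics/'+f)
    I.append(cv2.resize(b[272:305,185:231],None,fx=5.5,fy=5.5,interpolation=cv2.INTER_CUBIC))
    J.append(cv2.resize(b[225:280,178:224],None,fx=5.5,fy=5.5,interpolation=cv2.INTER_CUBIC))
cv2.imwrite('pics/zf.png',np.vstack([np.hstack(I[:3]),np.hstack(I[3:])]))
cv2.imwrite('pics/zp.png',np.hstack([J[2],J[3],J[4]]))
c=load('scene0.png')
for z in(.101,.105,.110): print(z,np.round(((proj(c,S0+RS@[.031,0,z])[0])-[185,272])*5.5),np.round(((proj(c,S0+RS@[.031,0,z+.01])[0])-[185,272])*5.5))
"
```

```text
0.101 [107. 104.] [103.  94.]
0.105 [105. 100.] [102.  90.]
0.11 [104.  95.] [100.  85.]
```

View pics/zf.png

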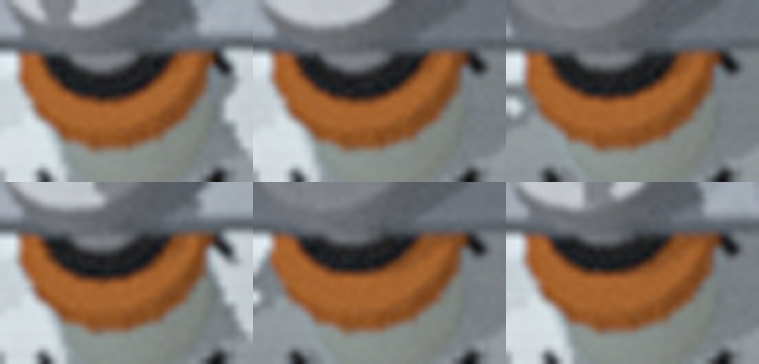

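View pics/zp.png

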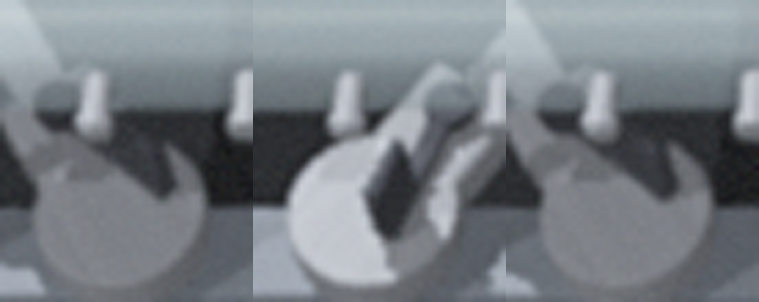

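```bash
cat >> h.py <<'E'
def foot(c):
    p=np.array(c['pixels']).astype(float); e=[];l=[]
    for u in range(198,209):
        v=p[281:305,u,0]-p[281:305,u,2]  # orange-ness
        k=[i for i in range(len(v)-1) if v[i]<55<=v[i+1]]
        if k: i=k[0]; e.append(281+i+(55-v[i])/(v[i+1]-v[i]))
    return np.mean(e) if e else None
E
python3 -c "
from h import *
for i in(0,1,2,3,4,5,6,7,8,9): print(i,foot(load(f'scene{i}.png')))
"
```

```text
0 289.27292828313085
1 289.29757899608376
2 289.29496501164556
3 289.28918724895743
4 289.28968960335555
5 289.2903085709995
6 288.9169693370888
7 288.92321305894905
8 287.72116844484
9 287.708510385813
```

```bash
python3 -c "
from h import *
c=load('scene0.png')
a=[proj(c,S0+RS@[.031,0,z])[0] for z in(.101,.110)]; print(a, a[0]-a[1], (289.283-287.715)/(a[0]-a[1])[1]*1.5)
"
```

```text
[array([204.4128191 , 290.88578641]), array([203.86645839, 289.27839474])] [0.54636071 1.60739167] 1.4632401310175678
```

arm_command(
  commands=[
    [60,[0,0.002,0],[0,0,0]],
    [75,[0,0.004,0],[0,0,0]],
    [75,[0,0.004,0],[0,0,0]],
    [75,[0,0.004,0],[0,0,0]],
    [75,[0,0.004,-0.015],[0,0,0]],
    [75,[0,0.004,-0.035],[0,0,0]],
    [75,[0,0.004,-0.055],[0,0,0]],
    [75,[0,0.004,-0.075],[0,0,0]],
    [40,[0,0.004,-0.095],[0,0,0]],
    [0,[0,0.004,-0.1],[0,0,0]],
  ],
)

```text
time: 15.8
ee_pos: [0.4639, -0.0614, 0.3653]
eef_rot: [0.143, 0.986, -0.012, 0.087]
ft_force: [0.9, 0.3, 0.4]
width: 0.0584
```

```bash
python3 -c "
from h import *
st();goal((-.008,-.06,.208),30,.11)
c=snap('scene','scene11.png');t=snap('top','top11.png');print(foot(c))
a=t['pixels'][150:290,300:450];b=c['pixels'][170:300,150:280]
a=cv2.resize(a,(400,373),interpolation=cv2.INTER_CUBIC);b=cv2.resize(b,(373,373),interpolation=cv2.INTER_CUBIC)
cv2.imwrite('pics/z11.png',cv2.cvtColor(np.hstack([a,b]),cv2.COLOR_RGB2BGR))
"
```

```text
t 15.8 tip stand [-0.1756  0.0067  0.2964] toolz st [ 0.175  0.001 -0.985] F st [0.83 0.54 0.45] w 0.0584 q [-0.97 -0.33  0.79  1.88  0.32  1.35  1.05]
shift [-0.088  -0.0669  0.017 ] turn [ 0.0013 -0.3477  0.0024]
287.714928961296
```

View pics/z11.png

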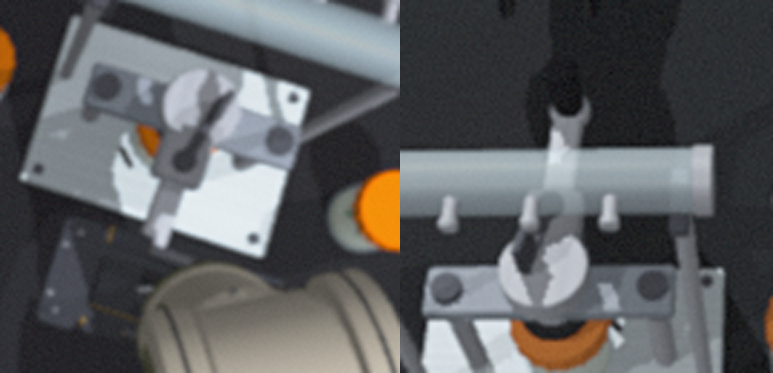

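arm_command(
  commands=[
    [0,[-0.01,-0.008,-0.01],[0,-0.03,0]],
    [0,[-0.02,-0.016,-0.012],[0,-0.08,0]],
    [0,[-0.03,-0.025,-0.01],[0,-0.14,0]],
    [0,[-0.042,-0.034,-0.006],[0,-0.2,0]],
    [0,[-0.055,-0.043,0.0],[0,-0.26,0]],
    [0,[-0.068,-0.052,0.006],[0,-0.31,0]],
    [0,[-0.08,-0.06,0.012],[0,-0.348,0]],
    [0,[-0.088,-0.067,0.017],[0,-0.348,0]],
    [0,[-0.088,-0.067,0.017],[0,-0.348,0]],
    [0,[-0.088,-0.067,0.017],[0,-0.348,0]],
  ],
)

```text
time: 16.73
ee_pos: [0.5302, -0.1514, 0.3607]
eef_rot: [0.138, 0.956, -0.038, 0.254]
ft_force: [0.2, 0.8, -0.0]
width: 0.0008
```

```bash
python3 -c "
from h import *
st();goal((-.008,-.06,.208),30,.0);goal((-.008,-.037,.208),30,.0)
"
```

```text
t 16.73 tip stand [-0.0637 -0.0607  0.2999] toolz st [ 0.497 -0.001 -0.868] F st [-0.03  0.78 -0.05] w 0.0008 q [-0.9  -0.39  0.85  1.96  0.53  0.98  1.08]
shift [-0.0024  0.0007  0.1075] turn [-0.0011 -0.0031  0.0029]
shift [-0.0025  0.0237  0.1075] turn [-0.0011 -0.0031  0.0029]
```

arm_command(
  commands=[
    [0,[-0.002,0.001,0.02],[0,0,0]],
    [0,[-0.002,0.001,0.045],[0,0,0]],
    [0,[-0.002,0.001,0.07],[0,0,0]],
    [0,[-0.002,0.001,0.09],[0,0,0]],
    [0,[-0.002,0.001,0.102],[0,0,0]],
    [0,[-0.002,0.001,0.107],[0,0,0]],
    [0,[-0.002,0.006,0.107],[0,0,0]],
    [0,[-0.002,0.012,0.107],[0,0,0]],
    [0,[-0.002,0.018,0.107],[0,0,0]],
    [0,[-0.002,0.024,0.107],[0,0,0]],
  ],
)

```text
time: 17.57
ee_pos: [0.5902, -0.1424, 0.2696]
eef_rot: [0.138, 0.956, -0.037, 0.255]
ft_force: [-0.4, 0.4, -0.4]
width: 0.0004
```

arm_command(
  commands=[
    [0,[0,0.003,0],[0,0,0]],
    [0,[0,0.006,0],[0,0,0]],
    [0,[0,0.009,0],[0,0,0]],
    [0,[0,0.012,0],[0,0,0]],
    [0,[0,0.015,0],[0,0,0]],
    [0,[0,0.018,0],[0,0,0]],
    [0,[0,0.021,0],[0,0,0]],
    [0,[0,0.024,0],[0,0,0]],
    [0,[0,0.027,0],[0,0,0]],
    [0,[0,0.03,0],[0,0,0]],
  ],
)

```text
time: 18.4
ee_pos: [0.5985, -0.1143, 0.2691]
eef_rot: [0.138, 0.956, -0.038, 0.255]
ft_force: [-0.7, -0.1, 0.2]
width: 0.0005
```

```bash
python3 -c "
from h import *
st()
c=snap('scene','scene12.png');print(foot(c))
b=c['pixels'][170:300,150:280]
cv2.imwrite('pics/z12.png',cv2.cvtColor(cv2.resize(b,None,fx=4,fy=4,interpolation=cv2.INTER_CUBIC),cv2.COLOR_RGB2BGR))
"
```

```text
t 18.4 tip stand [-0.0089 -0.0055  0.2084] toolz st [ 0.498  0.    -0.867] F st [-0.65 -0.33  0.19] w 0.0005 q [-1.18 -0.02  1.26  1.98  0.2   0.66  1.25]
287.71628517515154
```

View pics/z12.png

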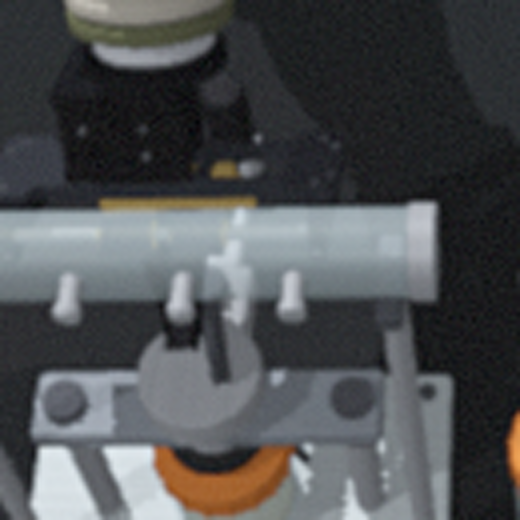

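arm_command(
  commands=[
    [0,[0,-0.004,0],[0,0,0]],
    [0,[0,-0.009,0],[0,0,0]],
    [0,[0,-0.014,-0.002],[0,0,0]],
    [0,[0,-0.016,-0.015],[0,0,0]],
    [0,[0,-0.016,-0.035],[0,0,0]],
    [0,[0,-0.016,-0.06],[0,0,0]],
    [0,[0,-0.016,-0.085],[0,0,0]],
    [0,[0,-0.012,-0.11],[0,0,0]],
    [0,[0.02,-0.005,-0.12],[0,0,0]],
    [0,[0.04,0,-0.13],[0,0,0]],
  ],
)

```text
time: 19.28
ee_pos: [0.5027, -0.087, 0.3637]
eef_rot: [0.139, 0.956, -0.037, 0.256]
ft_force: [0.2, -0.1, -0.8]
width: 0.0005
```

```bash
python3 -c "
from h import *
st();goal((-.15,.05,.28),10)
c=snap('scene','scene13.png');t=snap('top','top13.png');print(foot(c))
a=t['pixels'][150:290,300:450];b=c['pixels'][170:300,150:280]
a=cv2.resize(a,(400,373),interpolation=cv2.INTER_CUBIC);b=cv2.resize(b,(373,373),interpolation=cv2.INTER_CUBIC)
cv2.imwrite('pics/z13.png',cv2.cvtColor(np.hstack([a,b]),cv2.COLOR_RGB2BGR))
"
```

```text
t 19.28 tip stand [-0.1084 -0.0068  0.303 ] toolz st [ 0.5    0.001 -0.866] F st [ 0.22 -0.03 -0.75] w 0.0005 q [-0.89 -0.45  0.68  2.03  0.6   1.05  0.89]
shift [0.0236 0.0569 0.0034] turn [0.0006 0.3493 0.0013]
287.6998690382318
```

View pics/z13.png

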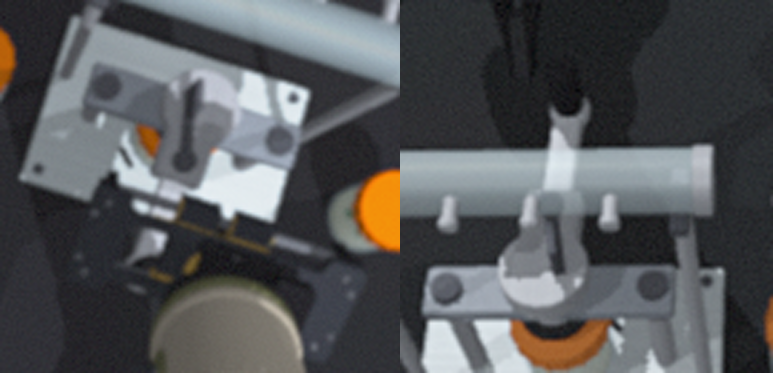

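```bash
python3 - <<'E'
from h import *
def foot2(c,th):
    p=np.array(c['pixels']).astype(float); e=[]
    for u in range(198,209):
        v=p[281:305,u,0]-p[281:305,u,2]
        k=[i for i in range(len(v)-1) if v[i]<th<=v[i+1]]
        if k: i=k[0]; e.append(281+i+(th-v[i])/(v[i+1]-v[i]))
    return np.mean(e)
for th in(25,40,55,70,85):
    print(th,(foot2(load('scene0.png'),th)-foot2(load('scene13.png'),th))/1.6074*1.5)
p=load('scene0.png')['pixels'][283:300,204]; q=load('scene13.png')['pixels'][283:300,204]; print(p[:,0],q[:,0])
c=load('top13.png')
def pt(h,p,d=.053,z=.212):
    v=np.array([-.054+d*np.cos(p),d*np.sin(p),z]); return S0+RS@(R.from_euler('z',h).as_matrix()@v)
h=-.07
for p in(.32,.18,0,-.18): print(p,(proj(c,pt(h,p))[0]-[300,150])*2.667)
print('pin',(proj(c,pt(h,0,0,.2))[0]-[300,150])*2.667)
E
```

```text
25 1.4645854592128238
40 1.4752206602598772
55 1.4679537559715106
70 1.4514651887751864
85 1.4202607276460733
[127 108  63  34  30  29  46 116 167 170 169 166 159 149 148 145 138] [ 69  35  33  25  25  92 160 168 165 164 164 165 157 147 144 141 139]
0.32 [190.10828985  96.41311594]
0.18 [198.45646146  97.55055679]
0 [208.87458767 100.66833284]
-0.18 [218.63458784 105.55617365]
pin [185.14937896 157.78757925]
```

arm_command(
  commands=[
    [10,[0.01,0,-0.005],[0,0,0]],
    [20,[0.02,0,-0.01],[0,0,0]],
    [20,[0.03,0,-0.015],[0,0,0]],
    [20,[0.03,0,-0.02],[0,0,0]],
    [20,[0.03,0,-0.02],[0,0,0]],
    [20,[0.03,0,-0.02],[0,0,0]],
    [20,[0.03,0,-0.02],[0,0,0]],
    [20,[0.03,0,-0.02],[0,0,0]],
    [20,[0.03,0,-0.02],[0,0,0]],
    [20,[0.03,0,-0.02],[0,0,0]],
  ],
)

```text
time: 20.22
ee_pos: [0.4688, -0.0762, 0.3643]
eef_rot: [0.138, 0.956, -0.038, 0.255]
ft_force: [0.0, -0.9, -0.1]
width: 0.0174
```

```bash
python3 -c "
from h import *
st()
c=snap('scene','scene14.png');t=snap('top','top14.png');print(foot(c))
a=t['pixels'][110:290,260:480];b=c['pixels'][150:330,80:310]
cv2.imwrite('pics/z14.png',cv2.cvtColor(cv2.resize(np.hstack([a,b]),None,fx=1.75,fy=1.75,interpolation=cv2.INTER_CUBIC),cv2.COLOR_RGB2BGR))
"
```

```text
t 20.22 tip stand [-0.1441 -0.0061  0.3036] toolz st [ 0.498  0.    -0.867] F st [ 0.29 -0.85 -0.06] w 0.0174 q [-0.74 -0.48  0.51  2.09  0.55  1.06  0.89]
287.7067370072555
```

View pics/z14.png

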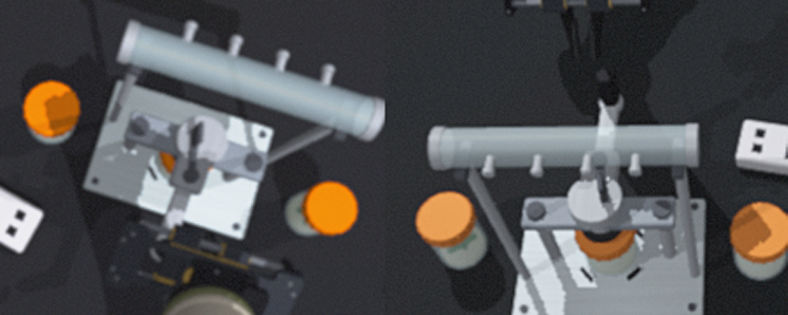

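```bash
python3 -c "
from h import *
print(close_job())"
```

```text
the job is handed in; nothing more can be done
None
```

The foot is up off the jar, the thumb lever is on the loosening side, and the gripper was clear of everything. I handed the job in at about 20 s. No verdict was reported.

**What I did:** I flipped the lever with closed fingers, leaning the tool 30 degrees, then worked the knob loosely held between the fingers. It took one short and one full driving stroke.

**What went wrong:** when I started a third stroke, the pictures showed the lever had jumped back to the tightening side, I don't know why. The foot had not gone down. I let go of the knob and flipped the lever over again.

**Last checks:**
- **Spindle:** the foot's image edge gives about 1.46 rad (1.42 to 1.48 depending on the threshold used). That is above the required 1.3 but not confirmed to be at the 1.5 stop. I made no further stroke after the second flip, so as not to upset the lever again. The second stroke ended at about 11 N, but that was also close to the handle's own stop.
- **Lever:** the paddle position in the top view matches +0.32 rad.
- **Jar, bystanders and manifold:** the jar and bystanders looked unmoved. I saw no sign of contact with the manifold.
- **Gripper:** the fingertips were about 60 mm above the knob, with only about 1 N (noise) on the force reading.

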